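# Take the clamp cap off the spindle sander

### The job

Ready the spindle sander for a drum change: slide its dust hood with the clear guard off the drum, all the way to the stop at the other end of its rail. Then unscrew the red-headed clamp cap of the spindle standing in the sander (its thread may be left- or right-hand, so try it both ways to find which way it loosens) and lift it off. Finish still gripping the cap, held still, about 50 mm or more above the spindle's tip, with the hood left at its stop, and leave the spare spindle's cap and everything else lying about where they are.

Things in the scene. Friction and masses are not known exactly. Their poses are not given: they have to be found in the camera images.
- sander: Spindle sander let into the bench: dark cast-iron plate 260 x 400 mm, 12 mm thick. Origin: on the sanding spindle's axis at bench level, z up, x away from the robot, y along the hood's rail to the far stop (plate x -130 to 130, y -130 to 270 mm). The rail lies at x = 85 mm with a steel stop at each end. Black switch box, top 40 mm above the bench, at x -108, y 225 mm.
- throat (a point): Point on the sander's spindle axis at the top of its plate (12 mm above the bench).
- guard (a joint): Travel in m of the dust hood along the sander's +y: 0 = over the drum, 0.165 = against the far stop. Starts at 0 to 0.04. About 2.5 N of friction; stays where left. The hood is grey, 130 mm long in y, with a clear guard plate over the drum; its top is 187 mm above the bench and spans x -53 to 101 mm in the sander's frame.
- guard_knob (a point): Middle of the black upright round pull knob on the hood, 212 mm above the bench; the knob is 30 mm across and spans 193 to 230 mm above the bench. In the sander's frame it lies at x 70 mm, y = guard travel.
- spindle_a: One of two alike spindles: brown abrasive drum, 50 mm across, fixed upright, cannot turn. Origin: on its axis at its foot, 12 mm above the bench, z up. Drum top 102, cap seat 110, tip of the threaded stub 130 mm above the origin. By chance spindle_a or spindle_b stands in the sander (at throat), the other on a plywood board. One thread is left-, one right-hand; the look and name do not tell.
- spindle_b: The other spindle, of the same make and size as spindle_a, but its thread has the other hand. See spindle_a.
- cap_a: Screw cap of spindle_a, 44 mm tall, about 250 g: red knurled round head 46 mm across, 22 mm high (grip here), over a steel skirt at most 45 mm across; white radial line on top. Origin: centre of underside, z up, x along the line. On the spindle the underside is 122, the head 144 to 166 mm above the bench; keep fingertips above 120 (drum below). Thread: see cap_b.
- cap_b: Cap of spindle_b, same as cap_a. Thread of both: two-start quick thread, tight at the start. The tightening way it meets a hard shoulder within about 5 degrees; the loosening way it turns easily and lifts straight off after 65 degrees (a second shoulder comes at about 100; it lifts there too). It has 1 mm of vertical play and does not climb by itself..
- bracket: Bystander: curved pale wooden workpiece, about 45 x 130 x 18 mm, lying on the sander plate in front of the drum. Origin: middle of its underside.
- stick: Bystander: tan crepe-rubber cleaning stick 32 x 90 x 32 mm lying on the sander plate, under where the guard ends up. Origin: middle of its underside.
- glue: Bystander: yellow glue bottle, 68 mm across, 190 mm tall, standing on the bench. Origin: middle of its base.
- tape: Bystander: yellow tape measure 66 x 40 x 62 mm on the bench. Origin: middle of its base.
- spanner: Bystander: steel spanner lying on the bench.
- drill: Bystander: blue and black cordless drill lying on its side on the bench, about 230 x 210 x 70 mm.
There are look-alikes about, which are no part of the job. What is shaped like the cap_b but blue or purple is not meant.

How it is judged:
On the way, in this order (a step that is already met when the one before it is completed fails the run):
1. the hood is slid against its far stop, with the cap still on (value of joint guard above 0.158 m and (not (horizontal distance between spindle_a and throat below 0.05 m) or height (world z) of cap_a below 0.135 m) and (not (horizontal distance between spindle_b and throat below 0.05 m) or height (world z) of cap_b below 0.135 m)), for 0.2 s.
2. the cap of the spindle in the sander is off its thread and in the fingers (((horizontal distance between spindle_a and throat below 0.05 m and height (world z) of cap_a above 0.15 m and contact force between cap_a and the fingers above 1 N and contact force between cap_a and sander below 0.3 N and contact force between cap_a and spindle_a below 0.3 N and contact force between cap_a and spindle_b below 0.3 N) or (horizontal distance between spindle_b and throat below 0.05 m and height (world z) of cap_b above 0.15 m and contact force between cap_b and the fingers above 1 N and contact force between cap_b and sander below 0.3 N and contact force between cap_b and spindle_a below 0.3 N and contact force between cap_b and spindle_b below 0.3 N))), for 0.2 s.
At the end, for the whole second after the job is handed in: The hood stands within 7 mm of its far stop, and the cap that was on the sander's spindle is gripped by the fingers (over 1 N), at rest, its underside at least 185 mm above the bench (43 mm above the spindle's tip), touching neither sander nor spindles (value of joint guard above 0.158 m and (((horizontal distance between spindle_a and throat below 0.05 m and height (world z) of cap_a above 0.185 m and contact force between cap_a and the fingers above 1 N and contact force between cap_a and sander below 0.3 N and contact force between cap_a and spindle_a below 0.3 N and contact force between cap_a and spindle_b below 0.3 N) and linear speed of cap_a below 0.03 m/s) or ((horizontal distance between spindle_b and throat below 0.05 m and height (world z) of cap_b above 0.185 m and contact force between cap_b and the fingers above 1 N and contact force between cap_b and sander below 0.3 N and contact force between cap_b and spindle_a below 0.3 N and contact force between cap_b and spindle_b below 0.3 N) and linear speed of cap_b below 0.03 m/s))); the arm keeps its last pose, push and grip.
It fails at once if a bystander was moved more than 30 mm (distance of any of bracket, stick, glue, tape, spanner, drill from where it was at the start of the episode above 0.03 m).
It fails at once if the spare spindle's cap was moved more than 10 mm ((not (horizontal distance between spindle_a and throat below 0.05 m) and distance of cap_a from where it was at the start of the episode above 0.01 m) or (not (horizontal distance between spindle_b and throat below 0.05 m) and distance of cap_b from where it was at the start of the episode above 0.01 m)).
It also fails if it takes over 58 s, if anything falls off the work surface, if the arm or the gripper's body presses on something with over 40 N, if the wrist force passes 120 N, or if a joint passes its speed limit or range.

### The arm

A 7-joint arm with a two-finger parallel gripper is mounted at the origin on the work surface. World frame = base frame: x ahead of the robot, y to its left, z up, the work surface at z = 0. Lengths are in m, angles in rad, forces in N, time in s.
With the tool pointing down it reaches from about 0.4 to 0.85 m from the base axis. Payload 10.4 kg.
Tool frame: the origin (TCP) lies midway between the tips of the shut fingers; the grasp point (between the pads) lies 19 mm behind it (manip.tcp_to_grasp is the distance from the TCP to the grasp point, in m); z points along the fingers, y is the line along which they close (so a half turn about z gives the same grasp; the last joint's range is limited). The gripper opens to 85 mm and grips with 20 to 120 N. Pads are 22 mm wide; open, the fingers measure 114 mm over their backs; the gripper's body (76 mm by 85 mm) begins 54 mm behind the grasp point. The pads swing forward as they close: fully open they stand 13 mm farther back than shut.
Start: joints at [1.321, 0.332, -0.065, 1.46, 0.022, 1.35, -0.088], TCP at [0.141, -0.609, 0.231] pointing down, gripper open.
Joint ranges: [-2.6, 2.6], [-0.5, 2.12], [-1.47, 1.34], [0.16, 2.42], [-1.27, 4.41], [0.06, 2.06], [-2.6, 2.6]. Speed limits (rad/s): [2.22, 2.22, 2.79, 2.79, 3.14, 3.14, 3.14].

### API

Orientations are given as a unit quaternion [x, y, z, w].
In Python, from workcell import manip gives the robot as it stands.
- The arm moves only by the shell command python3 -m jog 'ROWS' [FORCE]. ROWS is a JSON object of lists of equal length, an entry for each row: "offset": the shift along the world's x, y, z in m, a list of three; "yaw": the turn about the world's z in degrees; "jaw": the closure, from 0 (fully open) to 1 (shut). A call has 1 to 20 rows; each row shifts and turns the commanded pose from where the row before left it; what a row does not reach is not made up. A row lasts 1/12 s, in which the tool goes at most 41.7 mm and 7.16 degrees, less where a joint would pass 70% of its speed; a pose out of reach is approached as far as the arm can. A call is refused whole if a number of a shift passes 0.0417 or a number of a turn 7.16, either way. A call with a gripper value outside its range is refused whole. The fingers move at their own pace and stop on an object; FORCE is the grip in N (left out, the last holds). Time passes only in rows, so rows that do not move let the fingers close. It gives the time, the measured TCP pose, the force, the opening and the grip force at its end, in the units of the state.
- manip.get_obs(): the state, without advancing time (a new reading comes with each control period).
- manip.camera(name): name is "scene" or "top" or "wrist"; returns a dict with "frame" (400x640x3 uint8, red, green, blue), "camera_matrix" (3x3 intrinsics, pixels), "distortion" ([k1, k2, p1, p2, k3] as OpenCV has them; the pictures are not rectified), "eye" and "attitude" of the camera in the world; the wrist camera has in their place "hand_eye" (4x4, takes a point from camera to tool coordinates, whose origin is the TCP and whose axes are the flange's). Camera axes: x right, y up, looking along -z (the intrinsics and any distortion apply to the point x, -y, -z); pixel columns grow to the right and rows downward; lengths in m; the calibration is good to about 2 mm. A picture is of the moment at which its call begins: read the wrist's pose just before it. There is no depth.
- manip.hand_in(): hands the job in; it is judged then, once.
Trained networks look in a picture, given as the dict that the camera call returned (one of the last four; its "shot" number tells which), for a name from the list of things; names that differ only in an ending like _2 or _b are one class to them, and where a whole thing is asked for, a point or a joint stands for the part that bears it (a point fixed in the world has none). Each returns a list of dicts, best first, with "score" (0 to 1); they miss things now and then, are a little off and sometimes report something else, mostly with a low value. They report only what shows in the picture. A call takes as long as a camera call. They do not tell look-alikes from the thing itself.
- manip.masks_of(picture, name): "region" (400x640 bool, what is visible of it).
- manip.tip_of(picture, name): "at" ([x, y, z] in m, in world coordinates, good to about 4 mm: a listed point, or the origin of a listed thing).
The state is a dict: "clock": time; "joint_pos": joint angles; "joint_velocities": joint speeds; "tau": joint torques, N m; "position": TCP position; "ee_rot": TCP orientation; "ft_force": force on the tool from outside, world axes, zero at the start; "torque": the same for the moment, N m; "grip_width": opening from 0.0 (shut) to 1.0 (fully open); "grasp_force": force on a finger pad.
Only numpy, scipy, OpenCV 4.12 (cv2) and the standard library are available. Lean on these libraries where they do the work, as an engineer would, in place of code of your own. Each camera call takes 0.05 s, during which the arm holds its last target. There are 200 camera calls.

## Working session

There is one attempt and no reset: what is moved stays moved. The work goes in short steps, Python scripts to look and compute and a shell command to move; the robot and the scene stay as the last step left them, time stands still between calls to the robot, and variables do not carry over. Pictures are saved under pics/ and viewed, at most 10 in all, crops included, and the job is handed in when it is done.

```bash
mkdir -p pics; python3 - <<'E'
from workcell import manip
import cv2,numpy as np
o=manip.get_obs(); print({k:np.round(v,3).tolist() for k,v in o.items()})
ims=[]
for c in ["scene","top"]:
    p=manip.camera(c); ims.append(p["frame"])
    print(c,np.round(p["eye"],3).tolist(),np.round(p["attitude"],3).tolist())
    for n in ["sander","throat","guard_knob","spindle_a","cap_a","bracket","stick","glue","tape","drill"]:
        try: print(n,[(np.round(d["at"],3).tolist(),round(d["score"],2)) for d in manip.tip_of(p,n)][:5])
        except Exception as e: print(n,e)
    cv2.imwrite(f"pics/{c}.png",p["frame"][:,:,::-1])
print(manip.get_obs()["clock"])
E
```

```text
{'clock': 0.0, 'joint_pos': [1.321, 0.333, -0.065, 1.461, 0.022, 1.35, -0.089], 'joint_velocities': [-0.0, -0.002, -0.002, -0.001, -0.0, -0.0, 0.002], 'tau': [0.001, -62.544, 0.05, -39.161, 0.016, 0.01, -0.0], 'position': [0.14, -0.609, 0.23], 'ee_rot': [0.994, 0.113, -0.0, -0.001], 'ft_force': [-0.092, -0.365, -0.491], 'torque': [0.039, 0.004, -0.02], 'grasp_force': 0.0, 'grip_width': 1.002}
scene [0.591, -1.09, 1.074] [0.432, 0.032, 0.039, 0.901]
sander [([0.513, -0.036, 0.004], 0.63)]
throat [([0.507, -0.039, 0.014], 0.72), ([0.579, -0.019, 0.21], 0.67)]
guard_knob [([0.584, -0.023, 0.209], 0.58)]
spindle_a [([0.413, -0.398, 0.015], 0.96), ([0.511, -0.037, 0.012], 0.83)]
cap_a [([0.268, -0.391, -0.003], 0.72), ([0.492, -0.281, 0.003], 0.71), ([0.39, -0.275, -0.0], 0.7), ([0.511, -0.038, 0.12], 0.68), ([0.415, -0.399, 0.119], 0.59)]
bracket [([0.418, 0.03, 0.005], 0.84)]
stick []
glue [([0.404, 0.47, 0.001], 0.78)]
tape [([0.53, 0.519, -0.004], 0.87)]
drill [([0.655, -0.362, -0.005], 0.75)]
top [0.128, 0.046, 1.762] [-0.078, 0.078, 0.714, -0.691]
sander [([0.514, -0.036, 0.004], 0.86)]
throat [([0.51, -0.044, 0.01], 0.66)]
guard_knob [([0.579, -0.019, 0.214], 0.84)]
spindle_a [([0.425, -0.395, 0.013], 0.52)]
cap_a [([0.272, -0.392, -0.0], 0.68), ([0.391, -0.277, -0.0], 0.54), ([0.494, -0.281, -0.002], 0.52), ([0.414, -0.398, 0.122], 0.45)]
bracket [([0.416, 0.037, 0.011], 0.95), ([0.512, -0.046, 0.008], 0.27)]
stick [([0.502, 0.111, 0.012], 0.46)]
glue [([0.405, 0.471, 0.004], 0.91), ([0.533, 0.522, -0.001], 0.4)]
tape [([0.531, 0.519, -0.002], 0.53)]
drill [([0.658, -0.358, -0.003], 0.83)]
1.1
```

View pics/scene.png

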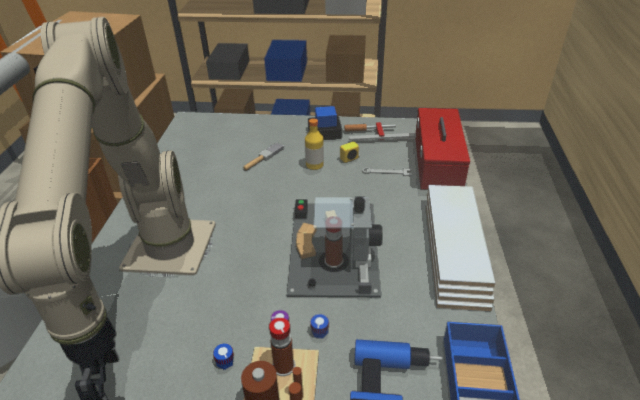

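View pics/top.png

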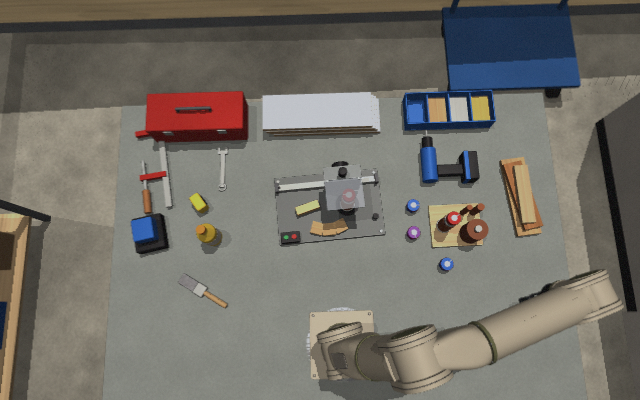

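The scene view shows the sander at about (335,245) with the hood over the drum, its red cap around (333,218) under the clear guard. The spare spindle is on the plywood board at (281,345), and blue and purple look-alikes lie around it. The top view shows the plate with corners near (275,178), (378,168), (386,233) and (282,243), the knob at (342,172) and the stick and bracket to the left of the drum.

```bash
cat > h.py <<'E'
from workcell import manip
import cv2,numpy as np
from scipy.spatial.transform import Rotation as R
def ray(p,uv,z,att=None,eye=None):
    n=cv2.undistortPoints(np.array([[uv]],float),np.array(p["camera_matrix"]),np.array(p["distortion"]))[0,0]
    A=np.array(p["attitude"] if att is None else att); A=A if A.shape==(3,3) else R.from_quat(A).as_matrix()
    e=np.array(p["eye"] if eye is None else eye)
    d=A@np.array([n[0],-n[1],-1]); return e+d*(z-e[2])/d[2]
E
python3 - <<'E'
from h import *
p=manip.camera("top")
for uv in [(275,178),(378,168),(386,233),(282,243)]: print(np.round(ray(p,uv,.012),3))
m=manip.masks_of(p,"sander")[0]["region"].astype(np.uint8)
c=max(cv2.findContours(m,0,1)[0],key=cv2.contourArea)
x,y,w,h=cv2.boundingRect(c);print(x,y,w,h)
cr=p["frame"][130:270,240:420,::-1]; cv2.imwrite("pics/t2.png",cv2.resize(cr,None,fx=4,fy=4,interpolation=2))
o=manip.get_obs();print(o["clock"])
E
```

```text
[0.62  0.235 0.012]
[ 0.647 -0.164  0.012]
[ 0.392 -0.18   0.012]
[0.367 0.211 0.012]
323 163 42 48
1.2
```

View pics/t2.png

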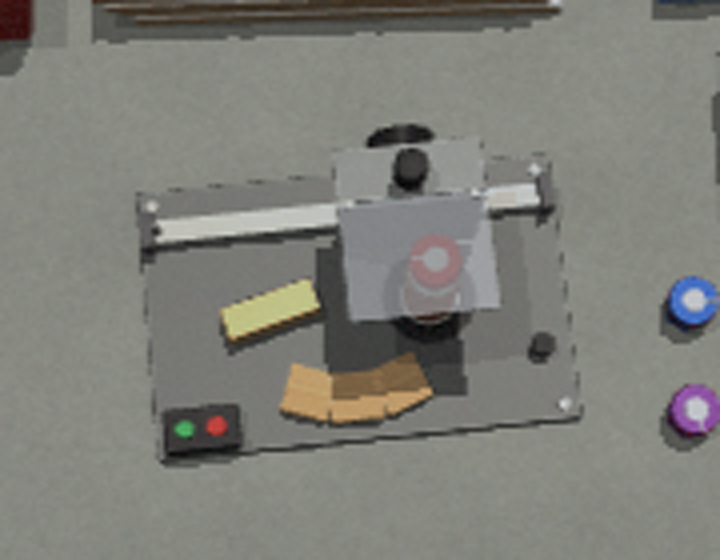

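```bash
python3 -m jog '{"offset":[[0,0,0.04],[0,0,0.04],[0,0,0.03],[0.03,0.02,0],[0.04,0.04,0],[0.04,0.04,0],[0.04,0.04,0],[0.04,0.04,0],[0.04,0.04,0],[0.04,0.04,0],[0.04,0.04,0],[0.04,0.04,0]],"yaw":[0,0,0,0,0,0,0,0,0,0,0,0],"jaw":[0,0,0,0,0,0,0,0,0,0,0,0]}' 40; python3 -c "
from h import *
print(np.round(manip.get_obs()['joint_pos'],2))"
```

```text
clock: 2.2
position: [0.4074, -0.3516, 0.3417]
ee_rot: [0.994, 0.113, 0.0, 0.0]
ft_force: [1.5, -1.1, -0.2]
grip_width: 1.003
grasp_force: 0.0
[ 0.92  0.12 -0.32  1.49  0.04  1.53 -0.75]
```

The crop shows the plate, the rail above it with stops at crop (148,235) and (545,190), and the knob at (410,167). The red cap is at (435,258) under the clear guard. The yaw comes out at about 3.8°, with the origin near (0.511,-0.040).

```bash
python3 -m jog '{"offset":[[0.022,0.041,0],[0.022,0.041,0],[0.022,0.041,0],[0.022,0.041,0],[0.022,0.041,0],[0.022,0.041,0],[0.022,0.041,0],[0.02,0.041,0],[0,0,0],[0,0,0],[0,0,0]],"yaw":[0,-4.6,-4.6,0,0,0,0,0,0,0,0],"jaw":[0,0,0,0,0,0,0,0,0,0,0]}' 40; python3 - <<'E'
from h import *
o=manip.get_obs(); print(np.round(o['joint_pos'],2))
p=manip.camera("wrist"); T=R.from_quat(o["ee_rot"]).as_matrix(); H=np.array(p["hand_eye"])
print(manip.tip_of(p,"guard_knob"), manip.tip_of(manip.camera("scene"),"guard_knob"))
cv2.imwrite("pics/w1.png",p["frame"][:,:,::-1])
E
```

```text
clock: 3.12
position: [0.5624, -0.0592, 0.3412]
ee_rot: [0.999, 0.033, -0.0, 0.0]
ft_force: [0.9, -0.9, -0.5]
grip_width: 1.0
grasp_force: 0.0
[ 0.5   0.21 -0.57  1.41  0.11  1.55 -1.56]
[{'at': [0.5773, -0.0204, 0.2108], 'score': 0.96}] [{'at': [0.5781, -0.0191, 0.2095], 'score': 0.68}]
```

View pics/w1.png

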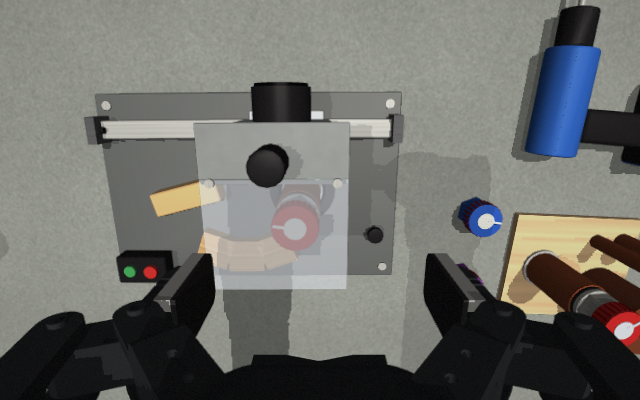

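The wrist view shows the knob at (267,166), clear on the hood, and the cap under the guard at (296,228).

```bash
python3 -m jog '{"offset":[[0.016,0.039,0],[0,0,-0.03],[0,0,-0.035],[0,0,-0.035],[0,0,-0.02],[0,0,-0.02],[0,0,0],[0,0,0],[0,0,0],[0,0,0],[0,0,0],[0,0,0],[0,0,0],[0,0,0]],"yaw":[0,0,0,0,0,0,0,0,0,0,0,0,0,0],"jaw":[0,0,0,0,0,0,0,1,1,1,1,1,1,1]}' 40
```

```text
clock: 4.48
position: [0.5788, -0.0201, 0.2027]
ee_rot: [0.999, 0.033, 0.001, 0.0]
ft_force: [-1.7, 0.1, 6.9]
grip_width: 0.338
grasp_force: 39.2
```

```bash
python3 -m jog '{"offset":[[-0.001,0.015,0],[-0.002,0.025,0],[-0.002,0.025,0],[-0.002,0.025,0],[-0.002,0.025,0],[-0.001,0.015,0],[-0.0005,0.008,0],[-0.0005,0.007,0],[0,0.006,0],[0,0.004,0],[0,0,0],[0,0,0]],"yaw":[0,0,0,0,0,0,0,0,0,0,0,0],"jaw":[1,1,1,1,1,1,1,1,1,1,1,1]}'
```

```text
clock: 5.48
position: [0.5685, 0.1302, 0.2027]
ee_rot: [1.0, 0.031, 0.001, 0.003]
ft_force: [-3.2, -15.4, 11.8]
grip_width: 0.338
grasp_force: 42.0
```

```bash
python3 -m jog '{"offset":[[0,-0.004,0],[0,0,0],[0,0,0],[0,0,0.035],[0,0,0.035],[0,0,0.03],[-0.008,-0.03,0],[-0.008,-0.03,0],[-0.008,-0.03,0],[-0.008,-0.03,0],[-0.008,-0.03,0],[-0.008,-0.01,0],[0,0,0],[0,0,0],[0,0,0],[0,0,0],[0,0,0],[0,0,0],[0,0,0]],"yaw":[0,0,0,0,0,0,7,7,7,7,7,7,7,7,7,7,7,7,0],"jaw":[0,0,0,0,0,0,0,0,0,0,0,0,0,0,0,0,0,0,0]}'; python3 - <<'E'
from h import *
o=manip.get_obs(); print(np.round(o['joint_pos'],2))
for c in ["wrist","scene","top"]:
    p=manip.camera(c)
    for n in ["cap_a","guard_knob","throat"]: print(c,n,[(np.round(d["at"],4).tolist(),round(d["score"],2)) for d in manip.tip_of(p,n)])
    if c=="wrist": cv2.imwrite("pics/w2.png",p["frame"][:,:,::-1])
E
```

```text
clock: 7.07
position: [0.5198, -0.0267, 0.3012]
ee_rot: [0.721, 0.693, 0.0, -0.0]
ft_force: [0.6, -0.4, 0.0]
grip_width: 0.998
grasp_force: 0.0
[ 0.61  0.13 -0.7   1.59  0.08  1.45 -0.14]
wrist cap_a [([0.4899, -0.2882, 0.0001], 0.85), ([0.3903, -0.2819, 0.0008], 0.84), ([0.5098, -0.0449, 0.1207], 0.71)]
wrist guard_knob []
wrist throat []
scene cap_a [([0.4902, -0.2824, 0.0015], 0.84), ([0.5114, -0.0365, 0.1218], 0.79), ([0.4138, -0.4013, 0.1159], 0.74), ([0.391, -0.2786, 0.0006], 0.71), ([0.2689, -0.3913, -0.0024], 0.55)]
scene guard_knob [([0.5686, 0.1302, 0.2093], 0.94), ([0.4056, 0.472, 0.002], 0.74)]
scene throat [([0.5114, -0.0397, 0.0124], 0.84)]
top cap_a [([0.6696, 0.4416, -0.0009], 0.75), ([0.4968, -0.2812, 0.0004], 0.67), ([0.3917, -0.2809, 0.0009], 0.63), ([0.2706, -0.3943, 0.0017], 0.57), ([0.5674, 0.1284, 0.2126], 0.49), ([0.42, -0.4, 0.1241], 0.48)]
top guard_knob [([0.5674, 0.129, 0.2145], 0.92)]
top throat [([0.5122, -0.0427, 0.0108], 0.97)]
```

View pics/w2.png

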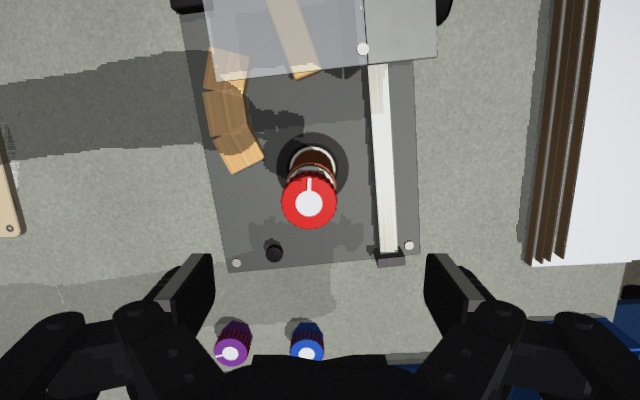

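The wrist view shows the hood clear of the drum and the red cap, its top centred at about (309,203) with the white line pointing up. A quick pixel check of the cap centre comes next.

```bash
python3 - <<'E'
from h import *
o=manip.get_obs(); p=manip.camera("wrist"); H=np.array(p["hand_eye"]); f=p["frame"].astype(int)
T=R.from_quat(o["ee_rot"]).as_matrix(); e=np.array(o["position"])+T@H[:3,3]
m=((f[:,:,0]>120)&(f[:,:,1]<70)&(f[:,:,2]<70)).astype(np.uint8)
c=max(cv2.findContours(m,0,1)[0],key=cv2.contourArea); print(cv2.minEnclosingCircle(c))
uv=cv2.minEnclosingCircle(c)[0]
for u in [uv,(309,203)]: print(np.round(ray(p,u,.164,T@H[:3,:3],e),4))
E
```

```text
((308.67596435546875, 200.17381286621094), 28.09829330444336)
[ 0.5104 -0.0382  0.164 ]
[ 0.5105 -0.0406  0.164 ]
```

```bash
python3 -m jog '{"offset":[[-0.009,-0.0135,0],[0,0,-0.035],[0,0,-0.035],[0,0,-0.035],[0,0,-0.03],[0,0,-0.02],[0,0,-0.014],[0,0,0],[0,0,0],[0,0,0],[0,0,0],[0,0,0],[0,0,0],[0,0,0]],"yaw":[0,0,0,0,0,0,0,0,0,0,0,0,0,0],"jaw":[0,0,0,0,0,0,0,0,1,1,1,1,1,1]}' 70; python3 -c "
from h import *
o=manip.get_obs();print(np.round(o['torque'],2),np.round(o['joint_pos'],2))"
```

```text
clock: 8.88
position: [0.512, -0.0409, 0.1338]
ee_rot: [0.723, 0.69, 0.001, 0.001]
ft_force: [0.2, -0.6, 7.6]
grip_width: 0.519
grasp_force: 70.7
[ 0.04 -0.13  0.01] [ 0.61  0.23 -0.68  1.85  0.16  1.12 -0.18]
```

```bash
python3 -m jog '{"offset":[[0,0,0],[0,0,0],[0,0,0],[0,0,0],[0,0,0]],"yaw":[4,4,4,0,0],"jaw":[1,1,1,1,1]}'; python3 -c "
from h import *
o=manip.get_obs();print(np.round(o['torque'],2),np.round(o['joint_pos'],2))"
```

```text
clock: 9.3
position: [0.512, -0.041, 0.1338]
ee_rot: [0.647, 0.762, 0.001, 0.001]
ft_force: [-0.6, -0.6, 7.7]
grip_width: 0.515
grasp_force: 70.8
[-0.02 -0.02  0.08] [ 0.63  0.24 -0.71  1.85  0.17  1.12  0.02]
```

There is almost no torque past 12°, so counterclockwise is the loosening way. I'll keep turning to about 80°.

```bash
python3 -m jog '{"offset":[[0,0,0],[0,0,0],[0,0,0],[0,0,0],[0,0,0],[0,0,0],[0,0,0],[0,0,0],[0,0,0],[0,0,0],[0,0,0],[0,0,0],[0,0,0],[0,0,0.003],[0,0,0]],"yaw":[6,6,6,6,6,6,6,6,6,6,6,2,0,0,0],"jaw":[1,1,1,1,1,1,1,1,1,1,1,1,1,1,1]}'; python3 -c "
from h import *
o=manip.get_obs();print(np.round(o['torque'],2),np.round(o['joint_pos'],2))"
```

```text
clock: 10.55
position: [0.5113, -0.0405, 0.1361]
ee_rot: [0.11, 0.994, 0.0, 0.001]
ft_force: [2.5, 2.8, -0.4]
grip_width: 0.52
grasp_force: 71.8
[ 0.5  -0.44  0.05] [ 0.77  0.27 -0.88  1.84  0.23  1.14  1.16]
```

```bash
python3 -m jog '{"offset":[[0,0,0.004],[0,0,0.006],[0,0,0.01],[0,0,0]],"yaw":[0,0,0,0],"jaw":[1,1,1,1]}'; python3 -c "
from h import *
o=manip.get_obs();print(np.round(o['torque'],2),np.round(o['joint_pos'],2))"
```

```text
clock: 10.88
position: [0.5112, -0.041, 0.1568]
ee_rot: [0.11, 0.994, -0.0, 0.001]
ft_force: [0.7, 0.1, -2.9]
grip_width: 0.522
grasp_force: 72.2
[-0.   -0.03 -0.01] [ 0.78  0.25 -0.89  1.81  0.21  1.17  1.18]
```

```bash
python3 -m jog '{"offset":[[0,0,0.01],[0,0,0.015],[0,0,0.015],[0,0,0.015],[0,0,0.01],[0,0,0.005],[0,0,0],[0,0,0],[0,0,0],[0,0,0],[0,0,0],[0,0,0]],"yaw":[0,0,0,0,0,0,0,0,0,0,0,0],"jaw":[1,1,1,1,1,1,1,1,1,1,1,1]}'; python3 - <<'E'
from h import *
o=manip.get_obs()
p=manip.camera("scene")
for n in ["cap_a","guard_knob"]: print(n,[(np.round(d["at"],3).tolist(),round(d["score"],2)) for d in manip.tip_of(p,n)])
cv2.imwrite("pics/s2.png",cv2.resize(p["frame"][110:390,200:500,::-1],None,fx=2,fy=2))
E
```

```text
clock: 11.88
position: [0.5106, -0.0409, 0.2249]
ee_rot: [0.11, 0.994, 0.0, -0.0]
ft_force: [-0.6, 0.1, -2.3]
grip_width: 0.519
grasp_force: 72.2
cap_a [([0.492, -0.28, 0.001], 0.82), ([0.268, -0.389, -0.0], 0.71), ([0.392, -0.275, 0.0], 0.68), ([0.508, -0.038, 0.212], 0.66), ([0.415, -0.4, 0.119], 0.65)]
guard_knob [([0.573, 0.13, 0.212], 0.84)]
```

View pics/s2.png

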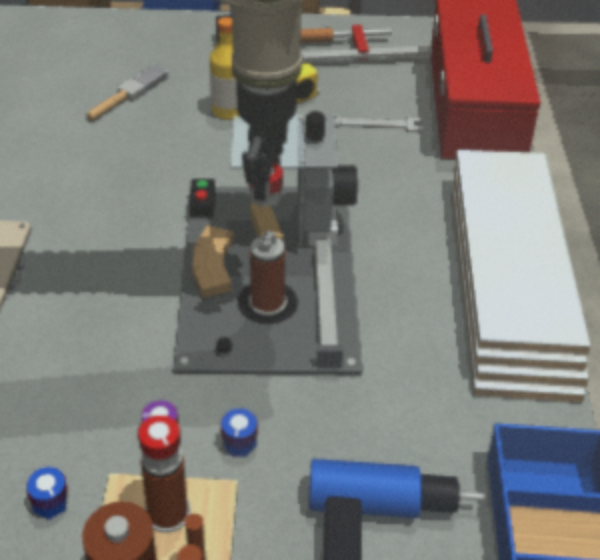

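The picture shows the bare threaded stub at crop (267,240) and the red cap in the fingers at (275,180). The hood is at its far stop and the bystanders are where they were.

```bash
python3 -c "
from workcell import manip
print(manip.hand_in())"
```

```text
the job is handed in; nothing more can be done
None
```

The job is handed in, with no verdict shown: the hood is at its far stop, and the cap, which loosened counterclockwise, is held still about 70 mm above the spindle's tip (underside about 212 mm above the bench), with the spare cap and everything else left in place.

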